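Open the fume extractor's filter cover by its hidden release notch

TASK

The soldering fume extractor needs its filter changed. Run a fingertip lightly along the front half of its black rim to find the release notch, press the key inside the notch fully down so that the filter cover springs ajar, then let go and draw the finger clear. Use only the fingertip: grip and lift nothing, and leave the other things on the bench where they stand.

Things in the scene. Friction and masses are not known exactly. Their poses are not given: they have to be found in the camera images.
- extractor: Soldering fume extractor, fixed: pale grey upright drum, 200 mm across, slots round its side, box-shaped intake mouth on its +y side. Origin: centre of its underside, z up; its front, with switch and dial, looks along its own -x. On top is the filter head: a flat black rim with a pale grey round cover (radius 58 mm, 1 mm lower) in the middle. Nothing within 170 mm of its axis stands higher than the rim.
- rim_center (a point): Centre of the black rim at the level of its top, 140 mm above the bench; axes as the extractor's. The rim is a flat, level, solid ring of radius 60 to 100 mm with ONE notch. The notch's middle lies at an unknown angle, up to 1.2 rad round the rim on either side of the extractor's own -x direction (the head can be seated at any angle): find it by touch. The head does not turn when touched.
- front_edge (a point): Point on top of the rim's outer edge in the extractor's own -x direction (100 mm from the centre). The notch is 48 mm long along the rim and 6 mm deep, open at the top and to the outside, closed towards the cover by a wall (radius 60 to 66 mm). Its floor is the dark grey release key: 46 mm along the rim, from radius 67 to 98 mm.
- release_key (a joint): How far the release key in the notch is pressed down, in m: 0 at rest (its top 134 mm above the bench), 0.007 fully down at its stop. Sprung: about 2 N to start it, 7 N to hold it fully down; it comes back up when let go. The cover is set free at about 0.005.
- cover (a joint): Opening angle of the filter cover, in rad: 0 shut and latched, 0.22 ajar at its stop. It is hinged on the side opposite to the notch; when the key is pressed its own spring lifts it, its edge at the notch rises about 25 mm, and it stays up.
- tip_cleaner: Bystander, loose: brass-coloured pot of soldering-tip wool, 72 mm across, 52 mm tall. Origin: centre of its underside.
- solder_spool: Bystander, loose: grey and silver spool of solder, 60 mm across, 48 mm tall. Origin: centre of its underside.
- flux_jar: Bystander, loose: amber jar with a black lid, 48 mm across, 50 mm tall. Origin: centre of its underside.
- mug: Bystander, loose: blue mug, 80 mm across, 88 mm tall. Origin: centre of its underside.
- spare_filter: Bystander, loose: round white spare filter cartridge, 110 mm across, 22 mm tall. Origin: centre of its underside.
- screwdriver: Bystander, loose: orange-handled screwdriver lying down, 190 mm long, its own x along the shaft.
- spare_board: Bystander, loose: blue circuit board lying flat, 80 x 60 x 4 mm. Origin: centre of its underside.

How it is judged (in metres and radians):
On the way, in this order (a step that is already met when the one before it is completed fails the run):
1. a fingertip feels the top of the rim (light contact, key not pressed) (contact force between the fingers and extractor above 0.3 N and horizontal distance between the grasp point and rim_center below 0.16 m and height (world z) of the grasp point above 0.142 m and value of joint release_key below 0.001 m and value of joint cover below 0.02 rad), for 0.2 s.
2. the key in the notch is pressed fully down by the finger (value of joint release_key above 0.0055 m and contact force between the fingers and extractor above 1 N), for 0.1 s.
At the end, for the whole second after the job is handed in: The filter cover stands ajar (more than 0.15 rad) and still, the release key is back up (within 1 mm), and every loose bystander is within 30 mm of where it stood (value of joint cover above 0.15 rad and velocity of joint cover between -0.1 and 0.1 rad/s and value of joint release_key below 0.001 m and distance of each of tip_cleaner, solder_spool, flux_jar, mug, spare_filter, screwdriver, spare_board from where it was at the start of the episode below 0.03 m); the robot touches nothing.
It fails at once if the extractor is pressed hard (over 40 N) (contact force between the fingers and extractor above 40 N).
It fails at once if a loose bystander is gripped or pushed by the fingers (over 3 N) (contact force between the fingers and tip_cleaner above 3 N or contact force between the fingers and solder_spool above 3 N or contact force between the fingers and flux_jar above 3 N or contact force between the fingers and mug above 3 N or contact force between the fingers and spare_filter above 3 N or contact force between the fingers and screwdriver above 3 N or contact force between the fingers and spare_board above 3 N).
It fails at once if a loose bystander is lifted, carried or pushed more than 30 mm (distance of any of tip_cleaner, solder_spool, flux_jar, mug, spare_filter, screwdriver, spare_board from where it was at the start of the episode above 0.03 m).
It also fails if it takes over 70 s, if anything falls off the work surface, if the arm or the gripper's body presses on something with over 40 N, if the wrist force passes 120 N, or if a joint passes its speed limit or range.

ROBOT

A 6-joint arm with a two-finger parallel gripper is mounted at the origin on the work surface. World frame = base frame: x ahead of the robot, y to its left, z up, the work surface at z = 0. Lengths are in mm, angles in rad, forces in N, time in s.
With the tool pointing down it reaches from about 350 to 875 mm from the base axis. Payload 4.2 kg.
Tool frame: the origin (TCP) lies midway between the tips of the shut fingers; the grasp point (between the pads) lies 19 mm behind it; z points along the fingers, y is the direction in which the jaws open and shut (so a half turn about z gives the same grasp; the last joint's range is limited). The gripper opens to 85 mm and grips with 20 to 120 N. Pads are 22 mm wide; open, the fingers measure 114 mm over their backs; the gripper's body (76 mm by 85 mm) begins 54 mm behind the grasp point. The pads swing forward as they close: fully open they stand 13 mm farther back than shut.
Start: joints at [-1.089, 0.385, 0.008, 0, -1.194, -0.259], TCP at [138.119, -609.526, 231.312] pointing down, gripper open.
Joint ranges: [-3.14, 3.14], [-1.21, 2.06], [-1.07, 1.41], [-3.16, 2.05], [-2.99, -0.16], [-3.1, 3.1]. Speed limits (rad/s): [2.79, 2.79, 3.14, 3.14, 3.14, 3.14].

INTERFACE

Orientations are given as a rotation vector (axis times angle).
In Python, from rig import readout, vision, workorder gives the robot as it stands.
- The arm moves only by the tool step_arm, never from a script. Its argument "steps" is a list of rows, each a list of 5 numbers: the shift along the tool's x, y, z in cm, then the turn about the tool's z in degrees, then the opening, from 0 (shut) to 1 (fully open). A call has 1 to 10 rows; each row is the pose to reach, as a shift and turn from the pose measured when the call began, along the tool's axes at that moment; what a row does not reach only later rows make up. A row lasts 1/8 s, in which the tool goes at most 62.5 mm and 10.7 degrees, less where a joint would pass 70% of its speed; a pose out of reach is approached as far as the arm can. A call with a gripper value outside its range is refused whole. The fingers move at their own pace and stop on an object; "newtons" is the grip in N (left out, the last holds). Time passes only in rows, so rows that repeat a pose let the fingers close. It gives the time, the measured TCP pose, the force and the opening at its end, in the units of the state.
- readout.sense(): the state, without advancing time (a new reading comes with each control period).
- vision.grab_frame(name): name is "scene" or "top"; returns a dict with "img" (384x512x3 uint8, red, green, blue), "depth" (384x512 float32, mm along the optical axis (not along the pixel's ray), 0 where there is no reading), "vertical_fov" (degrees; the focal length in pixels is half the picture's height over the tangent of half this angle, whatever the lens; pixels are square), "cx", "cy" (the principal point, pixels), "R" (3x3) and "t" (3): a world point X has camera coordinates R X + t. Camera axes: x right, y down, z forward; pixel columns grow to the right and rows downward; lengths in mm; the calibration is good to about 2 mm. A picture is of the moment at which its call begins.
- workorder.hand_in(): hands the job in, once; it reports no verdict.
The state is a dict: "time_s": time; "q": joint angles; "qvel": joint speeds; "joint_efforts": joint torques, N m; "position": TCP position; "tool_rot": TCP orientation; "ft_force": force on the tool from outside, world axes, zero at the start; "wrist_torque": the same for the moment, N m; "width": finger opening in mm.
Only numpy, scipy, OpenCV 4.12 (cv2) and the standard library are available. Lean on these libraries where they do the work, as an engineer would, in place of code of your own. Each camera call takes 0.05 s, during which the arm holds its last target.

## Working session

There is one attempt and no reset: what is moved stays moved. The work goes in short steps, Python scripts to look and compute and a tool call to move; the robot and the scene stay as the last step left them, time stands still between calls to the robot, and variables do not carry over. Pictures are saved under pics/ and viewed, and the job is handed in when it is done.

Besides the shell and the picture viewer there is one more tool, called by a JSON object that holds its "op" and its "data". step_arm: Moves the arm, as the interface text tells. Its arguments: {"type":"object","properties":{"steps":{"type":"array","items":{"type":"array","items":{"type":"number"}}},"newtons":{"type":"number"}},"required":["steps"]}

```bash
mkdir -p pics; python3 - <<'E'
from rig import readout, vision
import cv2,numpy as np
s=readout.sense()
for k,v in s.items(): print(k,v)
for n in("scene","top"):
    f=vision.grab_frame(n); cv2.imwrite(f"pics/{n}0.png",f["img"][:,:,::-1]); np.savez(f"/tmp/{n}0.npz",**f)
    print(n,f["vertical_fov"],f["cx"],f["cy"],f["R"],f["t"])
E
```

```text
time_s 0.0
q [-1.08941185e+00  3.85565248e-01  6.58696362e-03 -5.18329051e-04
 -1.19400761e+00 -2.58552295e-01]
qvel [-2.37368532e-04 -1.28425783e-04  2.66562056e-05  1.36906798e-03
 -1.24759355e-03 -4.60207463e-04]
joint_efforts [-1.04955365e-03 -3.92288411e+01  1.88392407e+01  4.18589830e+00
 -4.67541555e-03 -7.74597623e-06]
position [ 137.97580346 -608.95872113  230.19827261]
tool_rot [ 0.34896345 -3.1218047  -0.0034799 ]
ft_force [-0.91823239  0.15921615  0.96078483]
wrist_torque [ 0.02948086 -0.01123553  0.0097942 ]
width 85.5570728593695
scene 49.32901556286078 260.4327193910094 191.83608952243733 [[ 0.47840125  0.87788134 -0.02136822]
 [ 0.49778656 -0.29115425 -0.81696863]
 [-0.72342296  0.380202   -0.57628609]] [-257.15410718 -192.40500282 1469.245837  ]
top 53.97446872489759 256.3305007181868 191.75549616505515 [[ 0.01476116 -0.99985944 -0.00795043]
 [-0.99828328 -0.01428623 -0.05680145]
 [ 0.05667988  0.00877524 -0.99835384]] [  -7.184163    586.82350515 1040.20901055]
```

View pics/scene0.png

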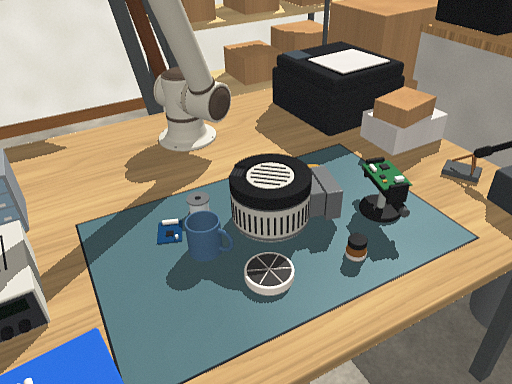

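View pics/top0.png

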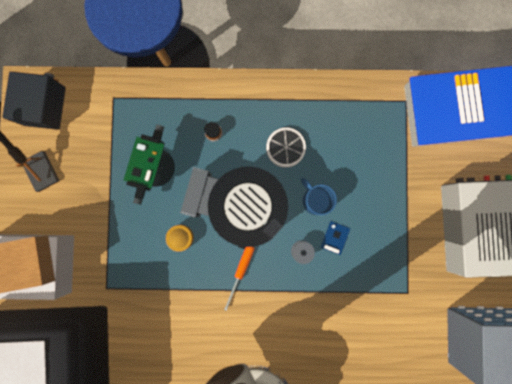

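```bash
cat > h.py <<'E'
import numpy as np
def load(n): return dict(np.load(f"/tmp/{n}.npz"))
def cloud(f):
    H,W=f["depth"].shape; fl=H/2/np.tan(np.radians(float(f["vertical_fov"]))/2)
    v,u=np.mgrid[:H,:W]; d=f["depth"]
    P=np.stack([(u-f["cx"])/fl*d,(v-f["cy"])/fl*d,d],-1)
    return (P-f["t"])@f["R"]
E
python3 - <<'E'
from h import *
import cv2
for n,b in(("top0",(195,155,300,260)),("scene0",(215,140,350,250))):
    f=load(n);P=cloud(f);z=P[...,2]
    x0,y0,x1,y1=b
    cv2.imwrite(f"pics/{n}_c.png",cv2.resize(np.ascontiguousarray(f["img"][y0:y1,x0:x1,::-1]),None,fx=5,fy=5,interpolation=cv2.INTER_CUBIC))
    m=np.zeros(z.shape,bool);m[y0:y1,x0:x1]=1
    m&=(z>130)&(z<150)&(f["depth"]>0)
    q=P[m]; dark=f["img"][m].max(1)<75
    print(n,m.sum(),np.percentile(q[:,2],[5,50,95]),q.min(0),q.max(0))
    (c,r,)=cv2.minEnclosingCircle(q[:,:2].astype(np.float32)); print(c,r)
    c=np.array(c)
    d=q-[*c,0]; rr=np.hypot(d[:,0],d[:,1]); a=np.degrees(np.arctan2(d[:,1],d[:,0]))
    for k in range(-180,180,10):
        s=(a>=k)&(a<k+10)&(rr>70)&(rr<95)
        print(k,s.sum(),q[s,2].mean().round(1),f["img"][m][s].mean(0).round(),rr[(a>=k)&(a<k+10)].max().round())
E
```

```text
top0 4934 [135.49455357 139.71120278 142.93661603] [446.01808878 -78.44324788 130.00579866] [643.77205361 119.54545216 148.16401786]
(544.726806640625, 21.250343322753906) 99.78044891357422
-180 56 140.7 [46. 46. 46.] 99.0
-170 60 140.6 [46. 46. 46.] 99.0
-160 57 140.9 [46. 46. 46.] 99.0
-150 54 135.2 [57. 56. 57.] 99.0
-140 58 134.9 [62. 63. 65.] 97.0
-130 59 134.9 [62. 63. 65.] 100.0
-120 53 137.8 [50. 52. 53.] 99.0
-110 60 140.7 [43. 45. 45.] 99.0
-100 60 140.5 [42. 44. 45.] 100.0
-90 62 140.4 [43. 44. 45.] 98.0
-80 60 140.7 [42. 43. 44.] 99.0
-70 59 140.5 [41. 42. 43.] 99.0
-60 59 140.4 [41. 43. 43.] 99.0
-50 58 140.6 [41. 43. 44.] 99.0
-40 57 140.8 [41. 42. 43.] 99.0
-30 58 140.1 [41. 43. 44.] 99.0
-20 58 141.1 [41. 43. 44.] 99.0
-10 55 140.4 [40. 42. 43.] 99.0
0 62 140.7 [40. 42. 42.] 100.0
10 57 140.6 [40. 42. 43.] 100.0
20 58 140.6 [40. 42. 43.] 99.0
30 58 140.2 [40. 42. 43.] 100.0
40 59 140.4 [40. 42. 43.] 100.0
50 57 140.5 [40. 42. 44.] 99.0
60 59 140.8 [40. 42. 43.] 99.0
70 59 140.2 [41. 43. 44.] 99.0
80 61 140.7 [41. 43. 44.] 99.0
90 56 140.9 [42. 43. 44.] 99.0
100 60 140
[... 921 characters left out ...]
1 [41. 41. 42.] 100.0
-30 41 141.7 [41. 42. 43.] 102.0
-20 41 142.0 [43. 43. 44.] 100.0
-10 39 141.9 [43. 42. 44.] 102.0
0 39 141.8 [43. 44. 44.] 101.0
10 41 141.8 [44. 44. 45.] 101.0
20 38 142.1 [45. 45. 45.] 100.0
30 38 142.0 [45. 45. 46.] 100.0
40 38 142.0 [45. 45. 46.] 100.0
50 36 142.4 [45. 45. 46.] 98.0
60 34 142.2 [44. 45. 45.] 100.0
70 30 142.2 [43. 43. 45.] 99.0
80 34 142.2 [43. 43. 44.] 99.0
90 28 142.4 [44. 43. 44.] 101.0
100 33 142.0 [42. 42. 43.] 101.0
110 30 142.5 [44. 43. 43.] 102.0
120 28 142.2 [39. 39. 41.] 102.0
130 30 142.2 [37. 38. 40.] 101.0
140 28 142.0 [38. 39. 40.] 101.0
150 30 142.0 [37. 38. 39.] 102.0
160 28 142.0 [44. 43. 41.] 100.0
170 31 142.3 [36. 38. 40.] 101.0
```

View pics/top0_c.png

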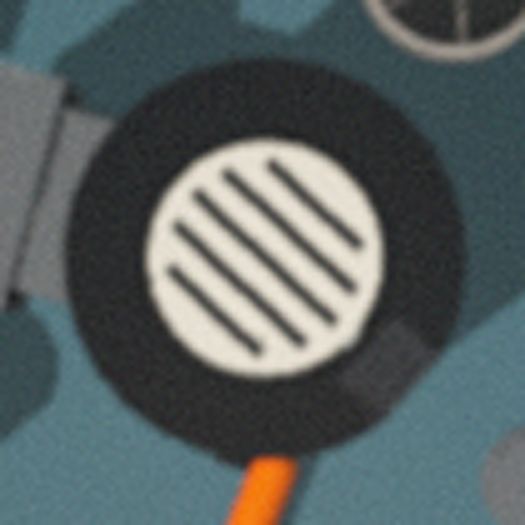

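View pics/scene0_c.png

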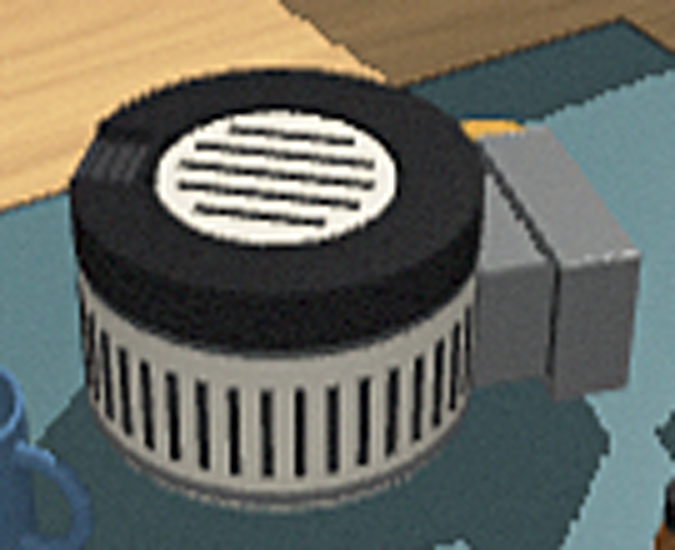

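```bash
cat >> h.py <<'E'
from scipy.spatial.transform import Rotation as Ro
def plan(px,py,pz,ang=None):
    from rig import readout
    s=readout.sense(); R=Ro.from_rotvec(s["tool_rot"]).as_matrix()
    d=np.array([px,py,pz])-s["position"]
    print("t",s["time_s"],"pos",s["position"].round(2),"F",np.round(s["ft_force"],2),"w",s["width"])
    print("R",R.round(3).tolist(),"shift cm",(R.T@d/10).round(2))
    xa=np.degrees(np.arctan2(R[1,0],R[0,0])); print("x axis deg",xa,"q6",s["q"][5])
    if ang is not None: print("turn(tool z down -> negate)",-((ang-xa+90)%180-90))
E
python3 - <<'E'
from h import *
f=load("top0");P=cloud(f)
m=(P[...,2]>128)&(P[...,2]<137.6)&(f["img"].min(-1)>52)&(f["img"].max(-1)<85)
c=np.array([545.5,22]); d=P[...,:2]-c; r=np.hypot(d[...,0],d[...,1]);a=np.degrees(np.arctan2(d[...,1],d[...,0]))
m&=(r>68)&(r<98)&(a<-100)&(a>-165)
print(m.sum(),P[m].mean(0),a[m].mean(),a[m].min(),a[m].max(),r[m].mean())
q=P[(np.abs(P[...,0]-545)<140)&(np.abs(P[...,1]-22)<140)&(P[...,2]>138.5)&(P[...,2]<144)]
for k in range(4):
    lo,hi=np.percentile(q,0.0,axis=0),np.percentile(q,100,axis=0)
print(lo,hi)
t=np.radians(a[m].mean())
for dd in(0,38,30):
    tt=t-np.radians(dd); print(dd,c+83*np.array([np.cos(tt),np.sin(tt)]))
tt=t-np.radians(38)
plan(*(c+83*np.array([np.cos(tt),np.sin(tt)])),160,np.degrees(t))
E
```

```text
190 [490.82391997 -39.64621483 134.64848044] -131.5953113686981 -148.5564889162817 -115.91678377435794 83.32965424686012
[446.01808878 -78.44324788 138.50119569] [643.77205361 119.54545216 143.97758515]
0 [490.39920362 -40.07175073]
38 [463.86479429   7.01023052]
30 [466.7454352  -4.2053148]
t 0.1 pos [ 138.03 -609.04  230.35] F [-0.2   0.74  0.06] w 85.6389152596943
R [[-0.975, -0.221, -0.001], [-0.221, 0.975, 0.002], [0.0, 0.002, -1.0]] shift cm [-45.38  52.87   7.13]
x axis deg -167.24170831118735 q6 -0.25859822252242887
turn(tool z down -> negate) -35.64639694248925
```

{"op": "step_arm", "data": {"steps": [[-22,26,2,-18,0],[-45.4,52.9,3,-35.6,0],[-45.4,52.9,3,-35.6,0],[-45.4,52.9,3,-35.6,0],[-45.4,52.9,3,-35.6,0],[-45.4,52.9,3,-35.6,0],[-45.4,52.9,3,-35.6,0],[-45.4,52.9,3,-35.6,0],[-45.4,52.9,3,-35.6,0],[-45.4,52.9,3,-35.6,0]], "newtons": 20}}

```text
time_s: 1.35
position: [430.1, -55.4, 204.3]
tool_rot: [-1.287, 2.865, 0.003]
ft_force: [1.0, -0.8, 0.8]
width: 0.7
```

```bash
python3 -c "
from h import *
plan(464,7,160,-131.8)"
```

```text
t 1.35 pos [430.12 -55.35 204.33] F [ 1.04 -0.84  0.79] w 0.6973814339910089
R [[-0.664, -0.748, -0.0], [-0.748, 0.664, 0.002], [-0.001, 0.001, -1.0]] shift cm [-6.91  1.6   4.44]
x axis deg -131.6104749396019 q6 -0.972994917286578
turn(tool z down -> negate) 0.18952506039812533
```

{"op": "step_arm", "data": {"steps": [[-6.9,1.6,0,0.2,0],[-6.9,1.6,2.5,0.2,0],[-6.9,1.6,5.0,0.2,0],[-6.9,1.6,5.5,0.2,0],[-6.9,1.6,5.5,0.2,0],[-6.9,1.6,5.5,0.2,0]]}}

```text
time_s: 2.1
position: [464.6, 6.9, 150.5]
tool_rot: [-1.281, 2.866, 0.002]
ft_force: [-0.2, 0.1, 0.3]
width: 0.1
```

```bash
python3 -c "
from h import *
plan(464,7,142,-131.8)
from rig import vision
import cv2
f=vision.grab_frame('scene');cv2.imwrite('pics/s1.png',cv2.resize(np.ascontiguousarray(f['img'][90:290,150:400,::-1]),None,fx=3,fy=3))
"
```

```text
t 2.1 pos [464.59   6.87 150.5 ] F [-0.24  0.06  0.26] w 0.07691872750052185
R [[-0.667, -0.745, 0.002], [-0.745, 0.667, 0.002], [-0.003, 0.0, -1.0]] shift cm [0.03 0.05 0.85]
x axis deg -131.82876933375684 q6 -1.0934620259529173
turn(tool z down -> negate) -0.02876933375682711
```

View pics/s1.png

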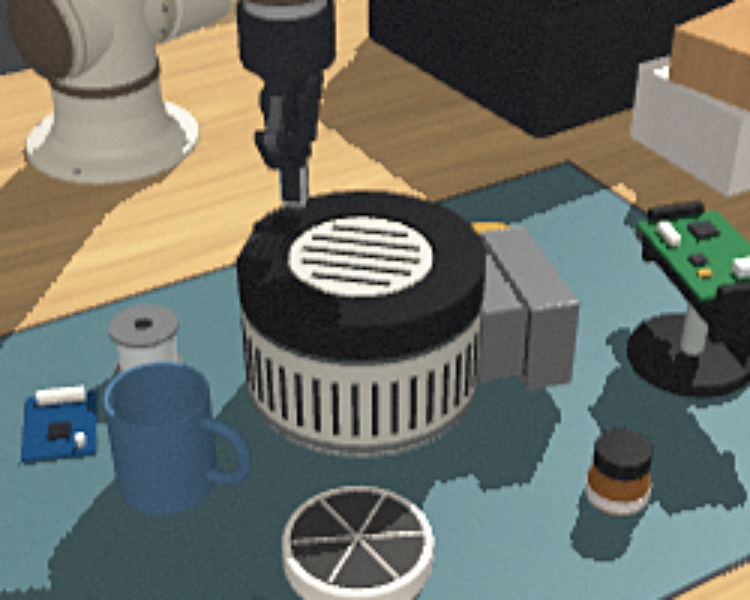

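The shut fingertip (crop pixel about 293,205) hovers over the front rim. The notch lies to its left, in the gripper's shadow at about (262,235). Descending in small increments.

{"op": "step_arm", "data": {"steps": [[0,0,0.3,0,0],[0,0,0.6,0,0],[0,0,0.8,0,0],[0,0,0.8,0,0]]}}

```text
time_s: 2.65
position: [464.4, 6.8, 142.2]
tool_rot: [-1.281, 2.866, 0.003]
ft_force: [0.7, -0.1, 0.1]
width: 0.2
```

{"op": "step_arm", "data": {"steps": [[0,0,0.1,0,0],[0,0,0.1,0,0]]}}

```text
time_s: 2.9
position: [464.4, 6.9, 141.2]
tool_rot: [-1.281, 2.866, 0.003]
ft_force: [-0.2, -0.4, -0.3]
width: -0.3
```

{"op": "step_arm", "data": {"steps": [[0,0,0.1,0,0],[0,0,0.1,0,0]]}}

```text
time_s: 3.15
position: [464.4, 6.9, 140.1]
tool_rot: [-1.281, 2.866, 0.003]
ft_force: [-0.3, -0.3, -0.6]
width: 0.1
```

{"op": "step_arm", "data": {"steps": [[0,0,0.05,0,0],[0,0,0.05,0,0]]}}

```text
time_s: 3.4
position: [464.5, 6.9, 140.1]
tool_rot: [-1.282, 2.866, 0.002]
ft_force: [-2.3, 0.2, 5.0]
width: 0.0
```

{"op": "step_arm", "data": {"steps": [[0,0,0.05,0,0],[0,0,0.05,0,0]]}}

```text
time_s: 3.65
position: [464.4, 6.9, 140.1]
tool_rot: [-1.282, 2.866, 0.002]
ft_force: [-2.3, 0.8, 5.1]
width: -0.3
```

{"op": "step_arm", "data": {"steps": [[0.15,-0.5,0.03,0,0],[0.33,-1.0,0.03,0,0],[0.5,-1.5,0.03,0,0],[0.67,-2.0,0.03,0,0],[0.85,-2.5,0.03,0,0],[1.02,-3.0,0.03,0,0]]}}

```text
time_s: 4.4
position: [480.4, -20.8, 140.0]
tool_rot: [-1.281, 2.865, 0.002]
ft_force: [-0.5, 2.8, 4.7]
width: -0.0
```

```bash
python3 -c "
from h import *
plan(490.6,-40,140,-131.8)"
```

```text
t 4.4 pos [480.44 -20.82 139.99] F [-0.49  2.77  4.73] w -0.049501556703518794
R [[-0.667, -0.745, 0.002], [-0.745, 0.667, 0.003], [-0.004, 0.0, -1.0]] shift cm [ 0.75 -2.04 -0.  ]
x axis deg -131.82355510279484 q6 -1.0224698552506104
turn(tool z down -> negate) -0.023555102794830418
```

{"op": "step_arm", "data": {"steps": [[0.2,-0.5,0.03,0,0],[0.35,-1.0,0.03,0,0],[0.35,-1.0,0.03,0,0]]}}

```text
time_s: 4.78
position: [485.5, -30.6, 139.2]
tool_rot: [-1.28, 2.866, 0.003]
ft_force: [0.2, -0.2, 0.4]
width: 0.4
```

{"op": "step_arm", "data": {"steps": [[0.15,-0.4,0.05,0,0],[0.25,-0.7,0.05,0,0],[0.25,-0.7,0.05,0,0]]}}

```text
time_s: 5.15
position: [489.1, -37.3, 138.6]
tool_rot: [-1.28, 2.867, 0.003]
ft_force: [0.0, 0.2, -0.1]
width: 0.1
```

The force has gone and the tip is below rim level, so the notch is found. Next: centre, then descend.

{"op": "step_arm", "data": {"steps": [[0.1,-0.3,0,0,0],[0.1,-0.3,0.2,0,0],[0.1,-0.3,0.35,0,0],[0.1,-0.3,0.35,0,0]]}}

```text
time_s: 5.65
position: [490.5, -40.1, 134.9]
tool_rot: [-1.28, 2.867, 0.003]
ft_force: [-0.2, 0.1, -0.0]
width: -0.2
```

```bash
python3 -c "
from h import *
plan(490.6,-40,127,-131.8)"
```

```text
t 5.65 pos [490.52 -40.07 134.9 ] F [-0.16  0.12 -0.04] w -0.20306800097778996
R [[-0.668, -0.744, 0.001], [-0.744, 0.668, 0.002], [-0.002, 0.001, -1.0]] shift cm [-0.01 -0.    0.79]
x axis deg -131.88468439675742 q6 -0.9772521357727241
turn(tool z down -> negate) -0.08468439675741024
```

Floor is just below; pressing gradually.

{"op": "step_arm", "data": {"steps": [[0,0,0.15,0,0],[0,0,0.3,0,0],[0,0,0.4,0,0],[0,0,0.4,0,0]]}}

```text
time_s: 6.15
position: [490.7, -40.0, 131.2]
tool_rot: [-1.28, 2.867, 0.002]
ft_force: [0.2, 0.6, 3.2]
width: -0.0
```

{"op": "step_arm", "data": {"steps": [[0,0,0.15,0,0],[0,0,0.3,0,0],[0,0,0.4,0,0],[0,0,0.4,0,0]]}}

```text
time_s: 6.65
position: [490.8, -40.0, 127.4]
tool_rot: [-1.28, 2.866, 0.002]
ft_force: [-2.3, -0.4, 6.3]
width: 0.3
```

{"op": "step_arm", "data": {"steps": [[0,0,0.08,0,0],[0,0,0.08,0,0],[0,0,0.08,0,0]]}}

```text
time_s: 7.02
position: [490.8, -40.0, 127.1]
tool_rot: [-1.28, 2.866, 0.002]
ft_force: [-2.2, 0.8, 7.8]
width: -0.0
```

```bash
python3 -c "
from h import *
plan(490.6,-40,127,-131.8)
from rig import vision
import cv2
f=vision.grab_frame('scene');cv2.imwrite('pics/s2.png',cv2.resize(np.ascontiguousarray(f['img'][90:290,150:400,::-1]),None,fx=3,fy=3))
"
```

```text
t 7.025 pos [490.78 -40.04 127.06] F [-2.15  0.79  7.83] w -0.03407417092785908
R [[-0.667, -0.745, 0.002], [-0.745, 0.667, 0.002], [-0.003, 0.0, -1.0]] shift cm [0.01 0.02 0.01]
x axis deg -131.85519942768948 q6 -0.977202409367803
turn(tool z down -> negate) -0.05519942768947317
```

View pics/s2.png

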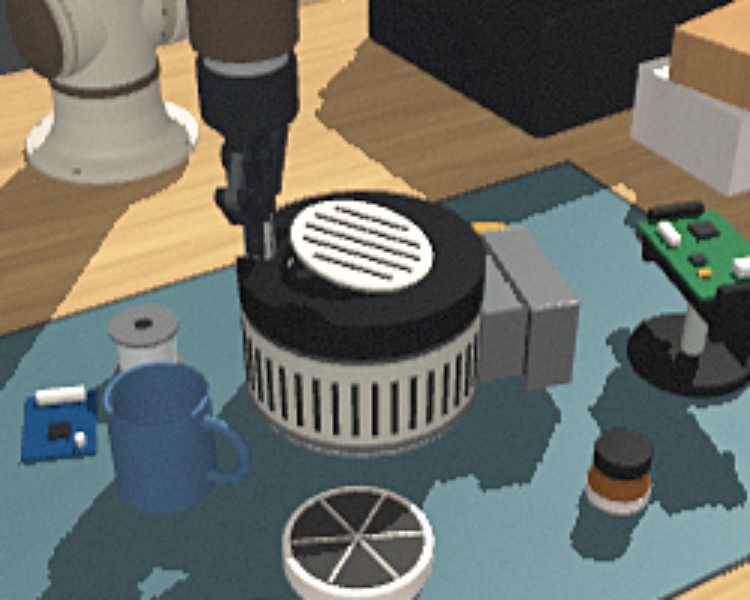

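Cover is ajar (tilted near 300,215). Letting go: lifting and drawing outward.

{"op": "step_arm", "data": {"steps": [[0,0,-0.5,0,0],[0.1,0,-1.2,0,0],[0.8,0,-2.5,0,0],[3,0,-4.5,0,0],[6,0,-7,0,0],[8,0,-8,0,0],[8,0,-8,0,0],[8,0,-8,0,0],[8,0,-8,0,0]]}}

```text
time_s: 8.2
position: [437.3, -99.5, 206.1]
tool_rot: [-1.282, 2.867, 0.003]
ft_force: [0.4, -0.2, 1.1]
width: 0.2
```

```bash
python3 -c "
from h import *
plan(490.6,-40,127,-131.8)
from rig import vision
import cv2
for n in ('scene','top'):
  f=vision.grab_frame(n);np.savez('/tmp/%s3.npz'%n,**f)
  i=f['img'][90:290,150:400,::-1] if n=='scene' else f['img'][100:320,110:410,::-1]
  cv2.imwrite('pics/%s3.png'%n,cv2.resize(np.ascontiguousarray(i),None,fx=2.6,fy=2.6))
f=load('top3');P=cloud(f);c=np.array([545.5,22]);d=P[...,:2]-c;r=np.hypot(d[...,0],d[...,1]);a=np.degrees(np.arctan2(d[...,1],d[...,0]))
m=(r>72)&(r<95)&(abs(a+132)<12);print('key z',np.median(P[m][:,2]))
th=np.radians(-132);u=d@[np.cos(th),np.sin(th)]
for A in(50,25,0,-25,-50):
  m=(r<56)&(abs(u-A)<4);print(A,np.median(P[m][:,2]))
"
```

```text
t 8.2 pos [437.33 -99.47 206.05] F [ 0.41 -0.17  1.09] w 0.20506661306235358
R [[-0.667, -0.745, 0.0], [-0.745, 0.667, 0.002], [-0.001, 0.001, -1.0]] shift cm [-7.97 -0.01  7.92]
x axis deg -131.82899999189553 q6 -0.8681656697663154
turn(tool z down -> negate) -0.028999991895517496
key z 135.1558623240192
50 161.7494718520663
25 156.56163238917338
0 150.8860002975575
-25 145.42330256269742
-50 139.1887778568351
```

View pics/scene3.png

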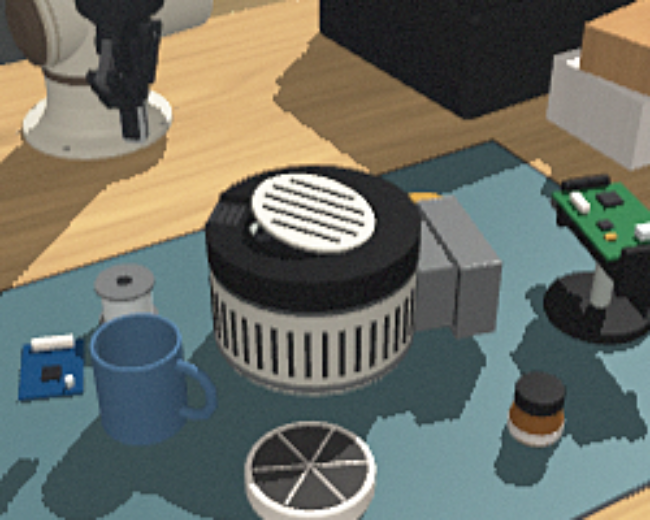

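View pics/top3.png

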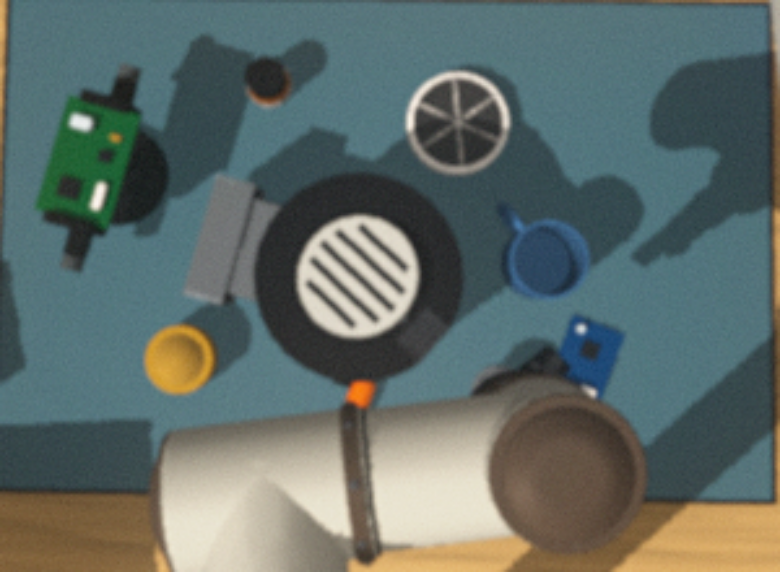

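The cover's slope is about 0.22 rad, the key is back up at its starting level, the finger is clear and the bystanders haven't moved.

```bash
python3 -c "
from rig import workorder
print(workorder.hand_in())"
```

```text
the job is handed in; nothing more can be done
None
```

The filter cover is ajar and the job is handed in; the hand-in reports no verdict.

- **Finding the notch:** The camera images already showed it, about 48° round from straight towards the robot. I confirmed it by touch: I slid the shut fingertip along the front of the rim at about 5 N until the force vanished and the tip dropped below rim level.
- **Pressing:** I pressed the key to its stop, with the tip at 127.1 mm and about 8 N on the wrist. I then lifted the finger up and out.

**Last checks**
- **Cover:** its slope in the depth image is about 0.22 rad, so it is at its stop. I took only one picture after withdrawing, so I did not check separately that it was still.
- **Key:** it is back at its starting level of about 135 mm, compared with 134 mm nominal. The difference is within the calibration error.
- **Finger:** it is clear, more than 60 mm above the rim and outside it.
- **Bystanders:** those in view look unmoved by eye. The arm hid most of the screwdriver in the top view and the finger never went near it.

The force sensor reads about 1 N of noise either way with nothing touching. No check failed or disagreed.

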